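Lay the red marker on the pen rest

ROBOT

A 6-joint arm with a two-finger parallel gripper is mounted at the origin on a cart in front of the work surface, level with it; the furniture and walls round the work are solid. World frame = base frame: x ahead of the robot, y to its left, z up, the work surface at z = 0. Lengths are in mm, angles in rad, forces in N, time in s.
With the tool pointing down it reaches from about 350 to 975 mm from the base axis. Payload 7.1 kg.
Tool frame: the origin (TCP) lies on the front face of the gripper's body, between the roots of the fingers; the fingertips stand 80 mm ahead of it and the grasp point (between the pads) lies 61 mm ahead of it; z points along the fingers, y is the line along which they close (so a half turn about z gives the same grasp; the last joint's range is limited). The gripper opens to 88 mm and grips with 3 to 60 N. Pads are 20 mm wide; open, the fingers measure 115 mm over their backs; the gripper's body (75 mm by 178 mm) begins 61 mm behind the grasp point.
Start: joints at [-0.019, 0.423, 1.63, -0, 1.089, -0.019], TCP at [624.984, 0.026, 302.675] pointing down, gripper open.
Joint ranges: [-3, 3], [-0.9, 2.11], [0.09, 2.58], [-1.31, 4.45], [0.11, 2.69], [-2.54, 2.54]. Speed limits (rad/s): [2.39, 2.39, 3.01, 3.14, 3.14, 3.14].

INTERFACE

Orientations are given as a rotation vector (axis times angle).
In Python, from workcell import readout, vision, close_job gives the robot as it stands.
- The arm moves only by the tool servo_tool, never from a script. Its argument "plan" is a list that holds one entry, the list of rows, each a list of 7 numbers: the gripper command: -1 is fully open, 1 is shut, values between are in proportion, then the shift along the world's x, y, z in units of 40 mm (1.0 is 40 mm), then the turn, a rotation vector about the world's x, y, z in units of 5 degrees (1.0 is 5 degrees). A call has 1 to 5 rows; each row shifts and turns the commanded pose from where the row before left it; what a row does not reach is not made up. A row lasts 1/12 s, in which the tool goes at most 41.7 mm and 7.16 degrees, less where a joint would pass 70% of its speed; a pose out of reach is approached as far as the arm can. A call is refused whole if a number of a shift passes 1 or a number of a turn 1, either way. A call with a gripper value outside its range is refused whole. The fingers move at their own pace and stop on an object; the grip force is fixed at half the most. Time passes only in rows, so rows that do not move let the fingers close. It gives the time, the measured TCP pose, the force, the opening and the grip force at its end, in the units of the state.
- readout.get_obs(): the state, without advancing time (a new reading comes with each control period).
- vision.get_image(name): name is "scene" or "side" or "wrist"; returns the picture (420x560x3 uint8, red, green, blue); there is no depth.
- vision.camera_params(name): a dict with "fx", "fy", "cx", "cy" (pixels), "D" ([k1, k2, p1, p2, k3] as OpenCV has them; the pictures are not rectified), "rvec" (rotation vector, rad) and "tvec" (3), from world to camera coordinates, as OpenCV has them; the wrist camera has in their place "hand_eye" (4x4, takes a point from camera to tool coordinates, whose origin is the TCP and whose axes are the flange's). Camera axes: x right, y down, z forward; pixel columns grow to the right and rows downward; lengths in mm; the calibration is good to about 2 mm. A picture is of the moment at which its call begins: read the wrist's pose just before it. camera_params takes no time and is no camera call.
- close_job(): hands the job in; it is judged then, once.
The state is a dict: "t": time; "qpos": joint angles; "qvel": joint speeds; "joint_torque": joint torques, N m; "ee_pos": TCP position; "orientation": TCP orientation; "ft_force": force on the tool from outside, world axes, zero at the start; "moment": the same for the moment, N m; "width": finger opening in mm; "grasp_force": force on a finger pad.
Only numpy, scipy, OpenCV 4.12 (cv2) and the standard library are available. Lean on these libraries where they do the work, as an engineer would, in place of code of your own. Each camera call takes 0.05 s, during which the arm holds its last target. There are 200 camera calls.

TASK

Put the red-capped marker away on the yellow pen rest: lay it lengthwise in the notches of both uprights, about centred, so that it sits level at the bottom of the notches, and let go of it. Leave the blue-capped marker where it lies.

Things in the scene. Friction and masses are not known exactly. Their poses are not given: they have to be found in the camera images.
- red_marker: Felt marker with white barrel and red cap, lying on the worktop: 126 mm long along its own y, 13 mm wide and 13 mm high, about 14 g. Origin at the middle of its length, on its underside; its z points up. Grip it from above across the middle. Either way round on the rest is right.
- red_marker_mid (a point): Centre of the red-capped marker, 6.5 mm above its origin.
- blue_marker: The same marker with a blue cap (126 x 13 x 13 mm, long along its own y, origin at mid-length on its underside), also lying on the worktop. To be left alone.
- pen_rest: Fixed pen rest: grey base 70 (x) by 110 mm (y), top 8 mm above the worktop; two yellow uprights 8 mm thick across it at y = -40 and +40 mm, 72 mm clear between for the fingers. Each has an open-topped notch at x = 0: flat floor 38 mm above the worktop, 18 mm wide, sides flaring to 44 mm at the top (59 mm up). Origin under the base centre, z up; a marker rests in it along the rest's y.
- seat (a point): On the pen rest, midway between the two notches, 44.5 mm above the worktop: where the centre of the marker is when it rests on both notch floors.
Things that resemble listed ones, but are neither listed nor needed, are in the scene too. What is shaped like the pen_rest but green is not meant. What is shaped like the red_marker but green or pink is not meant.

How it is judged (in metres and radians):
At the end, for the whole second after the job is handed in: The red-capped marker lies still in both notches of the pen rest: its centre within 18 mm of the seat point seen from above and within 4 mm of its height, its length within 10 degrees of the rest's y (so level as well), and the blue-capped marker is within 30 mm of where it lay (horizontal distance between red_marker_mid and seat below 0.018 m and z of red_marker_mid in the frame of seat between -0.004 and 0.004 m and angle between the y axis of red_marker and the y axis of pen_rest, either way round below 0.175 rad and linear speed of red_marker below 0.02 m/s and distance of blue_marker from where it was at the start of the episode below 0.03 m); the robot touches nothing.
It fails at once if the blue-capped marker is moved by more than 30 mm (distance of blue_marker from where it was at the start of the episode above 0.03 m).
It also fails if it takes over 38 s, if anything falls off the work surface, if the arm or the gripper's body presses on something with over 40 N, if the wrist force passes 120 N, or if a joint passes its speed limit or range.

## Working session

There is one attempt and no reset: what is moved stays moved. The work goes in short steps, Python scripts to look and compute and a tool call to move; the robot and the scene stay as the last step left them, time stands still between calls to the robot, and variables do not carry over. Pictures are saved under pics/ and viewed, at most 10 in all, crops included, and the job is handed in when it is done.

Besides the shell and the picture viewer there is one more tool, called after "Request:" by a JSON object that holds its "fn" and its "kwargs". servo_tool: Moves the arm, as the interface text tells. Its arguments: {"type":"object","properties":{"plan":{"type":"array"}},"required":["plan"]}

```bash
mkdir -p pics; python3 - <<'E'
from workcell import readout, vision
import cv2
for n in ["scene","side"]:
    im=vision.get_image(n); cv2.imwrite(f"pics/{n}0.png",im[:,:,::-1])
    print(n,vision.camera_params(n))
print(vision.camera_params("wrist"))
print(readout.get_obs())
E
```

```text
scene {'fx': 399.98053379069364, 'fy': 399.98053379069364, 'cx': 277.45067905070846, 'cy': 204.53200782582292, 'D': array([-0.05238892,  0.        ,  0.        ,  0.        ,  0.        ]), 'rvec': array([ 1.96778276, -1.17499823,  0.55813582]), 'tvec': array([-257.08967898,  312.22294741,  516.66845386])}
side {'fx': 487.2153254629186, 'fy': 487.2153254629186, 'cx': 282.20656839414875, 'cy': 201.59874499375317, 'D': array([-0.14652779,  0.        ,  0.        ,  0.        ,  0.        ]), 'rvec': array([ 2.05033285, -0.28720706,  0.18931198]), 'tvec': array([-485.94220284,  125.58081933, 1093.37185099])}
{'fx': 353.49030217575745, 'fy': 353.49030217575745, 'cx': 276.6142230602572, 'cy': 204.12043702828072, 'D': array([0.01914612, 0.        , 0.        , 0.        , 0.        ]), 'hand_eye': array([[ 2.22624889e-04, -9.54343544e-01, -2.98711149e-01,
         8.30953341e+01],
       [ 9.99999758e-01,  1.53795006e-05,  6.96149133e-04,
        -3.57937542e-01],
       [-6.59771402e-04, -2.98711232e-01,  9.54343316e-01,
        -8.09647280e+01],
       [ 0.00000000e+00,  0.00000000e+00,  0.00000000e+00,
         1.00000000e+00]])}
{'t': 0.1, 'qpos': array([-1.89659767e-02,  4.23741157e-01,  1.63056168e+00, -9.88345903e-06,
        1.08860268e+00, -1.90044433e-02]), 'qvel': array([ 4.55949965e-04, -3.21159164e-03, -3.09830275e-03, -4.08582737e-05,
        7.61214196e-04,  2.36683643e-03]), 'joint_torque': array([ 6.49496542e-04, -5.45618248e+01, -2.74323839e+01,  6.46709581e-02,
        1.88581715e-02,  1.54216096e-06]), 'ee_pos': array([6.24631007e+02, 5.19715133e-02, 3.02014278e+02]), 'orientation': array([-2.22072895e+00, -2.22082456e+00,  1.43975196e-03]), 'ft_force': array([-0.34879071,  0.7996292 ,  0.27714991]), 'moment': array([-0.05147135, -0.01855368,  0.01582947]), 'grasp_force': 0.0, 'width': 87.7689879619264}
```

View pics/scene0.png

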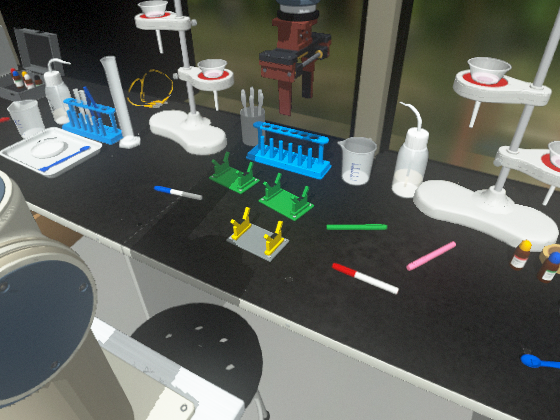

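View pics/side0.png

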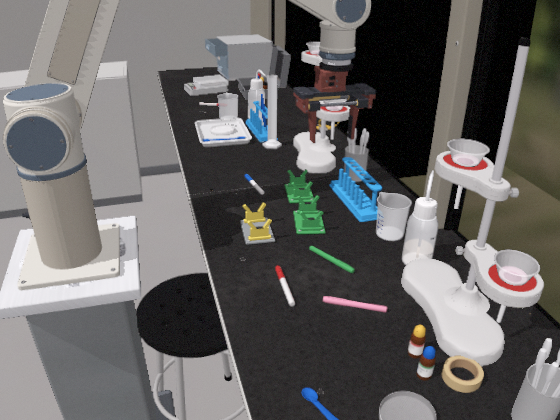

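Scene view: the red-capped marker with a white barrel is at (365,278), the blue-capped one at (178,192), a green pen at (356,227) and a pink pen at (432,256). The yellow-upright rest on a grey base is at (258,240), and the green rests are at (233,177) and (287,202). The marker meant is (365,278), the only one with a red cap and white barrel. The rest meant is (258,240), the only yellow one. An enlarged crop will confirm both.

```bash
python3 - <<'E'
import cv2,numpy as np
a=cv2.imread("pics/scene0.png")[195:305,210:410]
b=cv2.imread("pics/side0.png")[195:315,230:310]
a=cv2.resize(a,None,fx=4,fy=4,interpolation=cv2.INTER_CUBIC)
cv2.imwrite("pics/c1.png",a)
cv2.imwrite("pics/c2.png",cv2.resize(b,None,fx=5,fy=5,interpolation=cv2.INTER_CUBIC))
E
```

```text
(no output)
```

View pics/c1.png

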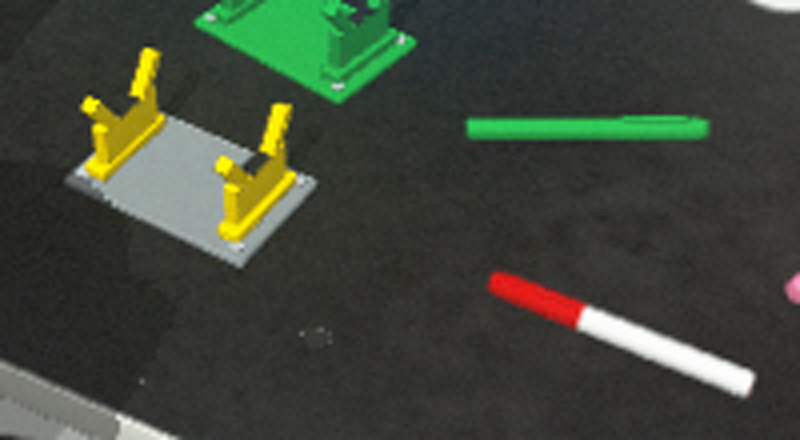

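View pics/c2.png

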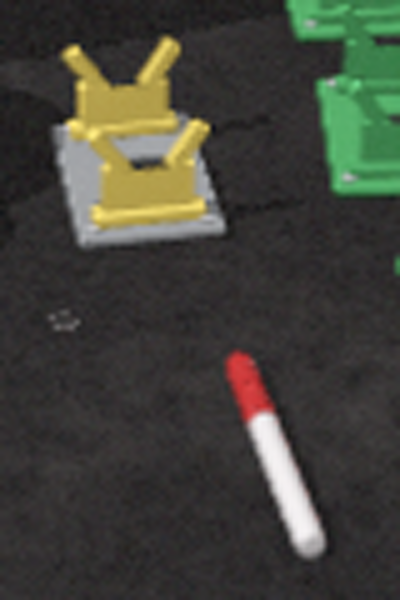

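The crops confirm the red cap and white barrel, with ends at crop (497,282)/(747,383) in scene and (238,358)/(310,545) in side. They also confirm the yellow uprights on the grey base, with base corners at scene crop (66,178), (240,262), (317,180) and (165,112).

```bash
cat > h.py <<'E'
import cv2,numpy as np
from scipy.spatial.transform import Rotation as R
from workcell import readout, vision
def cam(n,o=None):
    p=vision.camera_params(n); K=np.array([[p['fx'],0,p['cx']],[0,p['fy'],p['cy']],[0,0,1]])
    if n=="wrist":
        T=np.eye(4);T[:3,:3]=R.from_rotvec(o['orientation']).as_matrix();T[:3,3]=o['ee_pos']
        C=T@p['hand_eye']; return K,p['D'],C[:3,:3],C[:3,3]
    r=R.from_rotvec(p['rvec']).as_matrix(); return K,p['D'],r.T,-r.T@p['tvec']
def onplane(c,px,z):
    K,D,Rm,t=c
    u=cv2.undistortPoints(np.array(px,float).reshape(-1,1,2),K,D)[:,0]
    d=np.c_[u,np.ones(len(u))]@Rm.T
    return t+d*((z-t[2])/d[:,2])[:,None]
E
python3 - <<'E'
from h import *
f=lambda P,s,o:(np.array(P,float)+.5)/s-.5+o
S=lambda P:f(P,4,[210,195]); D=lambda P:f(P,5,[230,195])
np.set_printoptions(precision=1,suppress=True)
for n,g,M,B in [("scene",S,[(493,282),(750,384)],[(66,178),(240,262),(317,180),(165,112)]),("side",D,[(238,352),(311,555)],[(80,240),(225,228),(52,130)])]:
    c=cam(n); m=onplane(c,g(M),6.5); b=onplane(c,g(B),8)
    d=m[1]-m[0]; print(n,m[:,:2].tolist(),"mid",m.mean(0),np.linalg.norm(d),"ang",np.degrees(np.arctan2(d[1],d[0])))
    print(b[:,:2], "ctr",b.mean(0) if len(b)==4 else (b[1]+b[2])/2)
    for i in range(len(b)-1): e=b[i+1]-b[i]; print(np.linalg.norm(e),np.degrees(np.arctan2(e[1],e[0])))
E
```

```text
scene [[443.7591984595742, -169.42210684589162], [439.3415355681514, -293.7398451482666]] mid [ 441.6 -231.6    6.5] 124.39620493423443 ang -92.03516395201065
[[408.   49.1]
 [398.1 -58.2]
 [466.2 -64.3]
 [475.5  31.7]] ctr [437.  -10.4   8. ]
107.71573165298904 -95.25361195775059
68.40686015413215 -5.08044096636219
96.39367785874599 84.46726135624776
side [[447.2837774566593, -162.30518765053625], [437.66630876290327, -300.62078714898473]] mid [ 442.5 -231.5    6.5] 138.64956101153217 ang -93.9775330975471
[[399.6 -58.6]
 [468.1 -66.4]
 [408.2  44.3]] ctr [438.2 -11.1   8. ]
68.96456963191584 -6.487127876475855
125.88132417754622 118.44221426212965
```

Request:
{"fn": "servo_tool", "kwargs": {"plan": [[[-1,-0.45,-0.575,-0.15,0,0,0],[-1,-0.45,-0.575,-0.15,0,0,0],[-1,-0.45,-0.575,-0.15,0,0,0],[-1,-0.45,-0.575,-0.15,0,0,0],[-1,-0.45,-0.575,-0.15,0,0,0]]]}}

```text
t: 0.52
ee_pos: [533.8, -115.7, 272.1]
orientation: [-2.221, -2.222, 0.001]
ft_force: [1.1, 0.2, 1.4]
width: 87.9
grasp_force: 0.0
```

Request:
{"fn": "servo_tool", "kwargs": {"plan": [[[-1,-0.45,-0.575,-0.15,0,0,0],[-1,-0.45,-0.575,-0.15,0,0,0],[-1,-0.45,-0.575,-0.15,0,0,0],[-1,-0.45,-0.575,-0.15,0,0,0],[-1,-0.45,-0.575,-0.15,0,0,0]]]}}

```text
t: 0.93
ee_pos: [443.8, -230.8, 242.2]
orientation: [-2.221, -2.221, 0.0]
ft_force: [0.8, 0.2, -0.2]
width: 88.3
grasp_force: 0.0
```

Request:
{"fn": "servo_tool", "kwargs": {"plan": [[[-1,0,0,0,0,0,0],[-1,0,0,0,0,0,0],[-1,0,0,0,0,0,0]]]}}

```text
t: 1.18
ee_pos: [445.3, -229.9, 242.7]
orientation: [2.222, 2.221, 0.0]
ft_force: [-0.5, 0.6, 0.3]
width: 87.7
grasp_force: 0.0
```

```bash
python3 - <<'E'
from h import *
import pickle
o=readout.get_obs(); im=vision.get_image("wrist"); pickle.dump(o,open("o1.pkl","wb"))
cv2.imwrite("pics/w1.png",im[:,:,::-1]); print(o['ee_pos'],o['orientation'],o['qpos'])
E
```

```text
[ 445.2931154  -229.86669342  242.73410401] [2.22219624e+00 2.22061276e+00 4.64407219e-04] [-5.00406991e-01  3.28381143e-01  1.94671516e+00  3.53094077e-04
  8.66363215e-01 -4.99922811e-01]
```

View pics/w1.png

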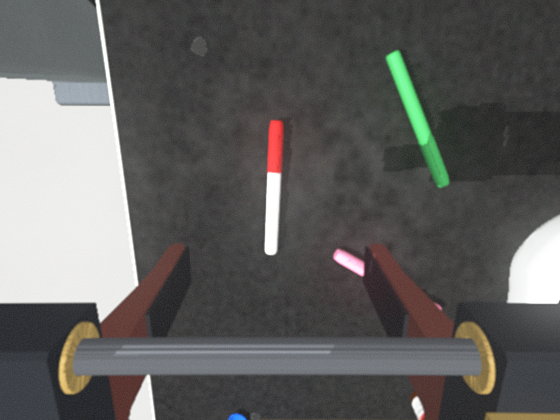

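The wrist view shows the red marker from (276.5,120.5) to (270.5,255), nearly in line with the pads. The pink pen's end is at (335,253), to the right.

```bash
python3 - <<'E'
from h import *
import pickle
o=pickle.load(open("o1.pkl","rb"));c=cam("wrist",o)
m=onplane(c,[(276.5,120.5),(270.5,255),(335,253)],6.5); d=m[1]-m[0]
print(m,(m[0]+m[1])/2,np.linalg.norm(d),np.degrees(np.arctan2(d[1],d[0])))
E
```

```text
[[ 445.14898355 -169.38407794    6.5       ]
 [ 439.16817758 -298.47498862    6.5       ]
 [ 502.52241693 -296.35208781    6.5       ]] [ 442.15858057 -233.92953328    6.5       ] 129.22938234495368 -92.65262729258828
```

Request:
{"fn": "servo_tool", "kwargs": {"plan": [[[-0.2,-0.08,-0.06,-0.7,0,0,-0.54],[-0.2,0,0,-0.7,0,0,0],[-0.2,0,0,-0.7,0,0,0],[-0.2,0,0,-0.7,0,0,0],[-0.2,0,0,-0.7,0,0,0]]]}}

```text
t: 1.65
ee_pos: [442.9, -231.5, 101.8]
orientation: [2.27, 2.17, 0.001]
ft_force: [0.4, -1.4, -0.2]
width: 57.8
grasp_force: 0.0
```

Request:
{"fn": "servo_tool", "kwargs": {"plan": [[[-0.2,0,0,0,0,0,0],[-0.2,0,0,0,0,0,0],[-0.2,0,0,0,0,0,0]]]}}

```text
t: 1.9
ee_pos: [442.8, -232.2, 103.7]
orientation: [2.271, 2.169, 0.001]
ft_force: [0.3, -0.5, -0.2]
width: 52.8
grasp_force: 0.0
```

Request:
{"fn": "servo_tool", "kwargs": {"plan": [[[-0.2,0,0,-0.25,0,0,0],[-0.2,0,0,-0.25,0,0,0],[-0.2,0,0,0,0,0,0],[-0.2,0,0,0,0,0,0]]]}}

```text
t: 2.23
ee_pos: [441.6, -232.3, 82.6]
orientation: [-2.273, -2.168, 0.0]
ft_force: [-0.1, -0.3, -0.7]
width: 52.9
grasp_force: 0.0
```

Request:
{"fn": "servo_tool", "kwargs": {"plan": [[[1,0,0,0,0,0,0],[1,0,0,0,0,0,0],[1,0,0,0,0,0,0],[1,0,0,0,0,0,0],[1,0,0,0,0,0,0]]]}}

```text
t: 2.65
ee_pos: [441.8, -232.5, 82.9]
orientation: [2.273, 2.168, 0.0]
ft_force: [0.5, 0.5, 0.2]
width: 22.7
grasp_force: 0.0
```

Request:
{"fn": "servo_tool", "kwargs": {"plan": [[[1,0,0,0,0,0,0],[1,0,0,0,0,0,0],[1,0,0,0,0,0,0],[1,0,0,0,0,0,0],[1,0,0,0,0,0,0]]]}}

```text
t: 3.07
ee_pos: [441.8, -232.4, 82.8]
orientation: [2.273, 2.168, 0.0]
ft_force: [-0.6, -0.5, 1.7]
width: 12.6
grasp_force: 30.0
```

Request:
{"fn": "servo_tool", "kwargs": {"plan": [[[1,0,0,0.4,0,0,0],[1,0,0,0.8,0,0,0],[1,0,0,0.9,0,0,0],[1,0,0,0.9,0,0,0],[1,0,0,0.9,0,0,0]]]}}

```text
t: 3.48
ee_pos: [441.3, -232.1, 240.0]
orientation: [-2.273, -2.168, 0.0]
ft_force: [0.6, -0.2, -0.6]
width: 12.3
grasp_force: 30.0
```

Request:
{"fn": "servo_tool", "kwargs": {"plan": [[[1,0,0.6,0,0,0,0],[1,0,0.8,0,0,0,0],[1,0,0.8,0,0,0,0],[1,0,0.8,0,0,0,0],[1,0,0.6,0,0,0,-0.5]]]}}

```text
t: 3.9
ee_pos: [441.1, -86.5, 238.7]
orientation: [-2.319, -2.118, -0.0]
ft_force: [-0.1, 0.2, -0.1]
width: 12.5
grasp_force: 30.0
```

Request:
{"fn": "servo_tool", "kwargs": {"plan": [[[1,0,0,0,0,0,0],[1,0,0,0,0,0,0],[1,0,0,0,0,0,0]]]}}

```text
t: 4.15
ee_pos: [441.9, -88.6, 238.7]
orientation: [2.318, 2.12, 0.0]
ft_force: [-0.5, 0.5, -0.3]
width: 12.4
grasp_force: 30.0
```

```bash
python3 - <<'E'
from h import *
import pickle
o=readout.get_obs(); im=vision.get_image("wrist"); pickle.dump(o,open("o2.pkl","wb"))
cv2.imwrite("pics/w2.png",cv2.resize(im[:,:,::-1],(800,600),interpolation=cv2.INTER_CUBIC)); print(o['ee_pos'],o['orientation'],o['width'],o['grasp_force'])
E
```

```text
[441.94121261 -88.60558853 238.72139781] [2.31835315e+00 2.11957840e+00 1.05934768e-06] 12.441537772095476 29.999981224536896
```

View pics/w2.png

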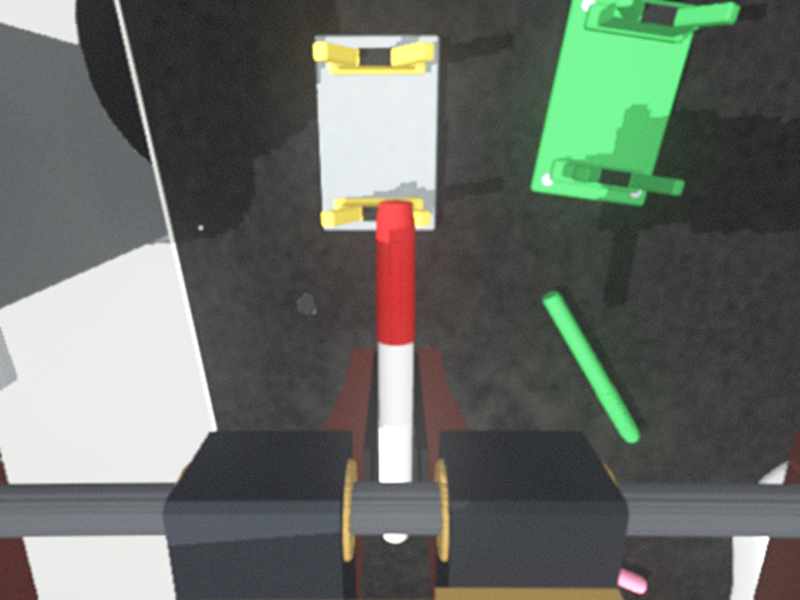

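The marker hangs straight in the grip, with its red tip at (395,203) and its far end at (395,541). The rest's base corners are at (316,36), (440,36), (436,231) and (322,231).

```bash
python3 - <<'E'
from h import *
import pickle
o=pickle.load(open("o2.pkl","rb"));c=cam("wrist",o)
S=lambda P:(np.array(P)+.5)*.7-.5
b=onplane(c,S([(316,36),(440,36),(436,231),(322,231)]),8)[:,:2]
print(b,b.mean(0)); 
for i in range(4): e=b[(i+1)%4]-b[i]; print(np.linalg.norm(e),np.degrees(np.arctan2(e[1],e[0])))
m=onplane(c,S([(395,203),(395,541)]),238.7-76)[:,:2]; print(m,m.mean(0),m[1]-m[0])
# notch tops gaps z=38: notch floor centres
print(onplane(c,S([(377,57),(375,213)]),38))
E
```

```text
[[409.86981316  49.20877767]
 [478.50030272  43.11488371]
 [469.25920995 -65.78689172]
 [398.53740158 -59.45355827]] [439.04168185  -8.22919715]
68.90050537818715 -5.074145996128926
109.2931584673509 -94.85033603608863
71.00482583247553 174.88265527157068
109.251667277789 84.04613776867363
[[ 447.1373822   -26.18621632]
 [ 435.62572766 -154.44061648]] [441.38155493 -90.3134164 ] [ -11.51165454 -128.25440016]
[[443.17167792  31.71201781  38.        ]
 [434.11958509 -46.87668553  38.        ]]
```

Request:
{"fn": "servo_tool", "kwargs": {"plan": [[[1,-0.07,0.5,0,0,0,0],[1,0,0.6,0,0,0,0],[1,0,0.6,0,0,0,0],[1,0,0.36,0,0,0,0],[1,0,0,0,0,0,0]]]}}

```text
t: 4.62
ee_pos: [439.1, -5.3, 238.6]
orientation: [-2.319, -2.119, -0.0]
ft_force: [-0.0, -0.6, -0.3]
width: 12.4
grasp_force: 30.0
```

Request:
{"fn": "servo_tool", "kwargs": {"plan": [[[1,0,0,-0.5,0,0,0],[1,0,0,-0.6,0,0,0],[1,0,0,-0.5,0,0,0],[1,0,0,0,0,0,0],[1,0,0,0,0,0,0]]]}}

```text
t: 5.03
ee_pos: [438.6, -7.1, 174.1]
orientation: [-2.32, -2.116, 0.003]
ft_force: [0.9, 1.5, 0.5]
width: 13.1
grasp_force: 30.0
```

```bash
python3 - <<'E'
from h import *
o=readout.get_obs(); print(o['ee_pos'],o['orientation'])
a=vision.get_image("scene")[150:290,190:330]; b=vision.get_image("side")[140:280,190:330]
cv2.imwrite("pics/s3.png",cv2.resize(np.hstack([a,b])[:,:,::-1],(800,400),interpolation=cv2.INTER_CUBIC))
E
```

```text
[438.63768247  -7.06867382 174.09620454] [-2.31992771 -2.11580566  0.00308076]
```

View pics/s3.png

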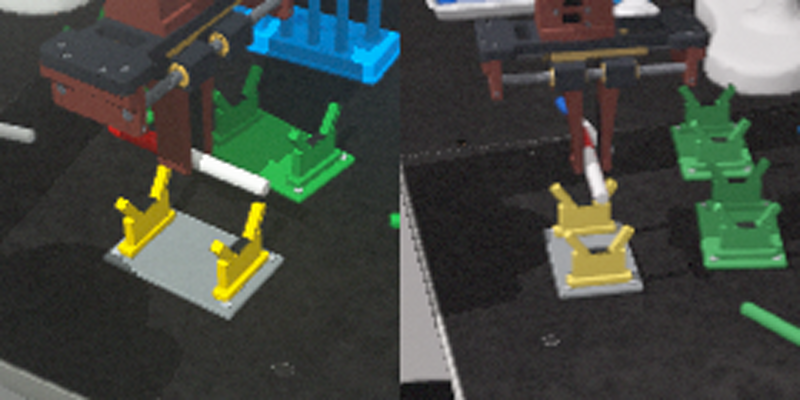

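The scene half shows the marker (white end at (265,187)) held level above the rest and in line with it. In the side half it is above the notches, at (597,190). Lowering now.

Request:
{"fn": "servo_tool", "kwargs": {"plan": [[[1,0,0,-0.4,0,0,0],[1,0,0,-0.4,0,0,0],[1,0,0,-0.4,0,0,0],[1,0,0,0,0,0,0],[1,0,0,0,0,0,0]]]}}

```text
t: 5.55
ee_pos: [439.3, -6.2, 127.3]
orientation: [2.32, 2.118, 0.0]
ft_force: [-0.0, -0.7, -0.5]
width: 12.8
grasp_force: 30.0
```

Request:
{"fn": "servo_tool", "kwargs": {"plan": [[[1,0,0,-0.05,0,0,0],[1,0,0,-0.03,0,0,0],[1,0,0,0,0,0,0],[1,0,0,0,0,0,0]]]}}

```text
t: 5.88
ee_pos: [439.3, -6.0, 124.1]
orientation: [2.319, 2.118, 0.001]
ft_force: [0.1, 0.1, -0.1]
width: 12.3
grasp_force: 30.0
```

Still no contact, so I'll go down a little further.

Request:
{"fn": "servo_tool", "kwargs": {"plan": [[[1,0,0,-0.03,0,0,0],[1,0,0,-0.03,0,0,0],[1,0,0,0,0,0,0],[1,0,0,0,0,0,0]]]}}

```text
t: 6.22
ee_pos: [438.9, -6.0, 121.0]
orientation: [-2.32, -2.118, 0.0]
ft_force: [0.7, 0.0, -0.8]
width: 12.4
grasp_force: 30.0
```

Request:
{"fn": "servo_tool", "kwargs": {"plan": [[[1,0,0,-0.02,0,0,0],[1,0,0,0,0,0,0],[1,0,0,0,0,0,0]]]}}

```text
t: 6.47
ee_pos: [439.0, -6.0, 120.7]
orientation: [-2.32, -2.118, -0.0]
ft_force: [-0.9, 0.2, 8.7]
width: 12.5
grasp_force: 30.0
```

Request:
{"fn": "servo_tool", "kwargs": {"plan": [[[0.5,0,0,0,0,0,0],[0.5,0,0,0,0,0,0],[0.3,0,0,0,0,0,0],[0,0,0,0,0,0,0],[0,0,0,0,0,0,0]]]}}

```text
t: 6.88
ee_pos: [439.0, -6.0, 120.2]
orientation: [-2.32, -2.118, 0.0]
ft_force: [0.2, 0.3, -0.8]
width: 38.6
grasp_force: 0.0
```

Request:
{"fn": "servo_tool", "kwargs": {"plan": [[[0,0,0,0,0,0,0],[0,0,0,0,0,0,0],[0,0,0,0,0,0,0],[0,0,0,0.2,0,0,0],[0,0,0,0.3,0,0,0]]]}}

```text
t: 7.3
ee_pos: [438.3, -6.0, 140.1]
orientation: [-2.319, -2.117, 0.003]
ft_force: [0.9, 0.5, 0.3]
width: 44.0
grasp_force: 0.0
```

Request:
{"fn": "servo_tool", "kwargs": {"plan": [[[0,0,0,0.6,0,0,0],[0,0,0,0.8,0,0,0],[0,0,0,0.8,0,0,0],[0,0,0,0.8,0,0,0],[0,0,0,0.5,0,0,0]]]}}

```text
t: 7.72
ee_pos: [439.5, -6.0, 283.8]
orientation: [2.318, 2.117, 0.004]
ft_force: [0.8, -0.4, -0.1]
width: 44.0
grasp_force: 0.0
```

Request:
{"fn": "servo_tool", "kwargs": {"plan": [[[0,0,-0.5,0,0,0,0],[0,0,-0.5,0,0,0,0],[0,0,0,0,0,0,0],[0,0,0,0,0,0,0]]]}}

```text
t: 8.05
ee_pos: [438.7, -46.3, 280.8]
orientation: [2.322, 2.116, 0.001]
ft_force: [0.7, -0.5, 0.7]
width: 44.0
grasp_force: 0.0
```

```bash
python3 - <<'E'
from h import *
o=readout.get_obs(); print(o['ee_pos'],o['width'],o['grasp_force'])
f=lambda i:cv2.resize(i,(400,400),interpolation=cv2.INTER_CUBIC)
a=vision.get_image("scene")[175:275,150:320]; b=vision.get_image("side")[160:260,200:300]
cv2.imwrite("pics/s4.png",np.hstack([cv2.resize(a,(400,235)),f(b)[:235]])[:,:,::-1]) if 0 else cv2.imwrite("pics/s4.png",np.hstack([f(a[:,70:]),f(b)])[:,:,::-1])
w=vision.get_image("wrist"); cv2.imwrite("pics/w4.png",w[:,:,::-1])
E
```

```text
[438.74792796 -46.32567507 280.75313209] 44.03443839188897 0.0
```

View pics/s4.png

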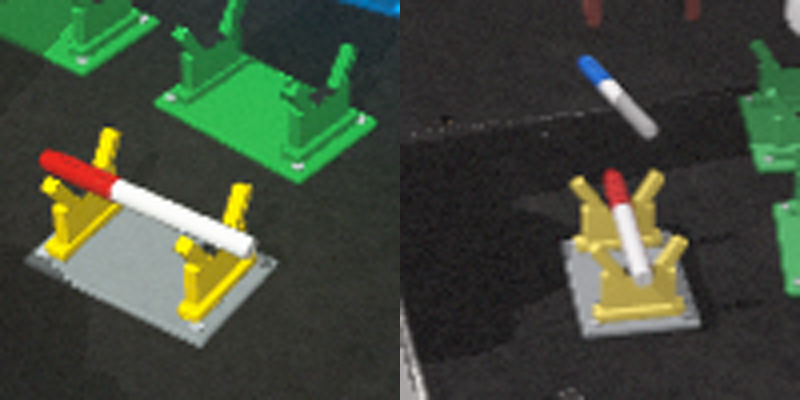

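View pics/w4.png

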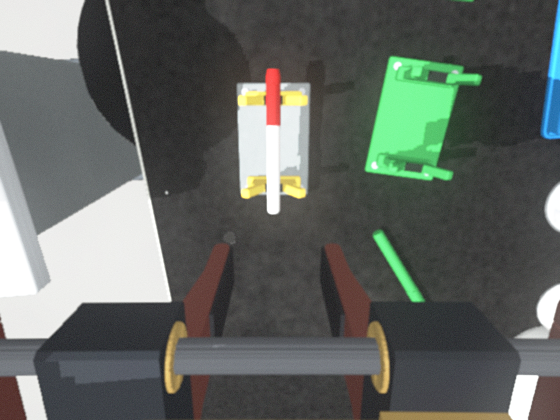

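The marker lies in both notches, (273,69) to (273,213) in the wrist view, centred on the rest and clear of the gripper. The blue marker hasn't moved.

```bash
python3 -c "
from workcell import close_job
print(close_job())"
```

```text
the job is handed in; nothing more can be done
None
```

The red-capped marker lies in both notches of the yellow pen rest, level and about centred in the last camera views, and the gripper has let go and is clear. The blue-capped marker was not touched. The job is handed in at about 8 s of the 38 s allowed; no verdict was returned.

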